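# Set the heating controller to the fifth click and start it

## Task

Set the heating controller to five and start it: with a fingertip against the side of the grey lever-shaped selector, push it round clockwise (seen from above), click by click, to the fifth click above off (the orange dot), without ever letting it run past that click; then press the green start button fully down and let it come back up. Do not pinch the selector, do not press the button before the selector is in place, and leave the controller and everything else standing where it is.

Things in the scene. Friction and masses are not known exactly. Their poses are not given: they have to be found in the camera images.
- controller: Cream box with dark top panel, 170 (its x) by 220 (its y) by 80 mm high, 2 to 3.4 kg, loose on rubber feet; it stays put under a few newtons. Origin: centre of its underside; z up; its -x side faces the robot (yaw within 0.4 rad). In its frame the selector axis is at x +10, y +35 mm, the button at x -50, y -65 mm, and a stopper stands on the panel near x +50, y -82 mm.
- dial_axis (a point): Point on the selector's vertical axis at panel height (80 mm above the table); axes as the controller's. On the panel, 61 mm from the axis, a white bar marks off, small white dots the clicks and a larger orange dot the fifth click. Leaving a detent takes 0.04 to 0.07 N m (1 to 2 N at 40 mm from the axis); about halfway to the next it snaps forward by itself and rests there.
- dial (a joint): Selector angle in rad, growing clockwise from above. Nine detents 0.5236 apart: 0 = off, 0.5236 = first click, 2.618 = fifth click, 4.189 = eighth and last. It starts resting in off or in the first, second or third click. In the controller's frame the lever points from the axis at the angle 2.094 minus this value (anticlockwise from +x).
- lever_tip (a point): Top middle of the lever's free end, 52 mm from the axis, 42 mm above the panel. The grey lever is a bar 12 mm thick with flat upright flanks, from 20 mm behind the axis to 52 mm in front, 12 to 42 mm above the panel; a red line on top runs from the axis to the end that points. Under it: a black disc of radius 24 mm, its top 12 mm above the panel. The panel around is free.
- lever_back: The half of the lever whose outer flank is the one to push for turning clockwise (the anticlockwise side). A plate 72 x 6 x 30 mm; origin at its centre, 16 mm from the axis and 27 mm above the panel; its x points along the lever to the tip, its y out of the flank to be pushed.
- lever_front: The other half of the lever, same size, on the clockwise side; its outer flank faces its -y. Pressing both halves at once with the fingers counts as pinching.
- start (a joint): Travel of the start button in m: 0 = up, 0.006 = fully down; it springs back. It begins to move at about 1.5 N, and about 5 N holds it fully down.
- start_top (a point): Centre of the top of the green round start button (radius 13 mm, in an aluminium collar of radius 21 mm), 22 mm above the panel when up; the collar's top is 12 mm above the panel.
- stopper: Loose red stopper, 30 mm across, 26 mm high, standing on the controller's panel; origin at the centre of its underside. Leave it alone.
- jar: Loose amber jar with a white cap, 60 mm across, 100 mm high, to the right of the controller; origin at the centre of its underside. Leave it alone.
- clip: Loose green ring clip, 44 mm across, 13 mm high, on the table to the right of the controller, nearer the robot; origin at the centre of its underside. Leave it alone.
- mantle: Fixed white woven heating mantle, 190 mm across, 72 mm high, with an empty glass flask that rises to 230 mm, to the left of the controller; origin at the centre of its underside. Leave it alone.

How it is judged (in metres and radians):
On the way, in this order (a step that is already met when the one before it is completed fails the run):
1. the selector rests in the fifth click (value of joint dial between 2.488 and 2.748 rad and velocity of joint dial between -0.3 and 0.3 rad/s), for 0.2 s.
2. the start button is pressed down (value of joint start above 0.0045 m), for 0.05 s.
At the end, for the whole second after the job is handed in: The selector rests in the fifth click (joint 2.618 within 0.13 rad), the start button is up again (within 1.5 mm), the controller and the loose things are upright and within 30 mm of where they began (value of joint dial between 2.488 and 2.748 rad and velocity of joint dial between -0.1 and 0.1 rad/s and value of joint start below 0.0015 m and distance of each of controller, stopper, jar, clip from where it was at the start of the episode below 0.03 m and angle between controller's own z axis and vertical below 0.05 rad and angle between each of stopper, jar, clip's own z axis and vertical below 0.2 rad); the robot touches nothing.
It fails at once if the selector runs past the fifth click (beyond 2.85 rad) (value of joint dial above 2.85 rad).
It fails at once if the start button is pressed (over 3 mm) while the selector is not in the fifth click (value of joint start above 0.003 m and not (value of joint dial between 2.488 and 2.748 rad)).
It fails at once if the selector is pinched (over 3 N from the fingers on both halves of the lever at once) (contact force between the fingers and lever_back above 3 N and contact force between the fingers and lever_front above 3 N).
It fails at once if the controller is lifted by 10 mm, tipped or shoved by more than 30 mm (height (world z) of controller above 0.01 m or distance of controller from where it was at the start of the episode above 0.03 m or angle between controller's own z axis and vertical above 0.1 rad).
It fails at once if the stopper, jar or clip is lifted, knocked over or moved by over 30 mm, or the mantle is pushed by over 5 N (distance of any of stopper, jar, clip from where it was at the start of the episode above 0.03 m or angle between any of stopper, jar, clip's own z axis and vertical above 0.3 rad or contact force between any of the arm, the fingers and mantle above 5 N).
It also fails if it takes over 64 s, if anything falls off the work surface, if the arm or the gripper's body presses on something with over 40 N, if the wrist force passes 120 N, or if a joint passes its speed limit or range.

## Robot

A 7-joint arm with a two-finger parallel gripper is mounted at the origin on the work surface. World frame = base frame: x ahead of the robot, y to its left, z up, the work surface at z = 0. Lengths are in m, angles in degrees, forces in N, time in s.
With the tool pointing down it reaches from about 0.425 to 0.875 m from the base axis. Payload 4.7 kg.
Tool frame: the origin (TCP) lies at the very end of the fingers, on their centre line; the grasp point (between the pads) lies 19 mm behind it; z points along the fingers, y is the line along which they close (so a half turn about z gives the same grasp; the last joint's range is limited). The gripper opens to 87 mm and grips with 3 to 60 N. Pads are 19 mm wide; open, the fingers measure 117 mm over their backs; the gripper's body (75 mm by 190 mm) begins 51 mm behind the grasp point.
Start: joints at [-73.791, 18.392, -4.016, 83.108, 1.295, 78.541, -3.26], TCP at [0.173, 0.627, 0.223] pointing down, gripper open.
Joint ranges: [-163.93, 163.93], [-17.29, 119.83], [-79.2, 71.16], [3.27, 140.29], [-89.18, 269.18], [5.43, 117.66], [-154.24, 154.24]. Speed limits (degrees/s): [147.25, 147.25, 180, 180, 180, 180, 180].

## Interface

Orientations are given as [roll, pitch, yaw] about the fixed x, y, z axes, in that order (R = Rz(yaw) Ry(pitch) Rx(roll)).
In Python, from cell import get_obs, read_camera, sign_off, silhouettes gives the robot as it stands.
- The arm moves only by the tool play_rows, never from a script. Its argument "steps" is a list that holds one entry, the list of rows, each a list of 7 numbers: the shift along the tool's x, y, z in m, then the turn, a rotation vector about the tool's x, y, z in rad, then the finger opening in m, from 0 to 0.087. A call has 1 to 12 rows; each row shifts and turns the commanded pose from where the row before left it, along the tool's axes as they then stand; what a row does not reach is not made up. A row lasts 1/10 s, in which the tool goes at most 50 mm and 8.59 degrees, less where a joint would pass 70% of its speed; a pose out of reach is approached as far as the arm can. A call is refused whole if a number of a shift passes 0.05 or a number of a turn 0.15, either way. A call with a gripper value outside its range is refused whole. The fingers move at their own pace and stop on an object; "force" is the grip in N (left out, the last holds). Time passes only in rows, so rows that do not move let the fingers close. It gives the time, the measured TCP pose, the force, the opening and the grip force at its end, in the units of the state.
- get_obs(): the state, without advancing time (a new reading comes with each control period).
- read_camera(name): name is "side" or "top"; returns a dict with "frame" (420x560x3 uint8, red, green, blue), "intrinsics" (3x3 intrinsics, pixels), "view" (4x4, takes a point from world to camera coordinates). Camera axes: x right, y up, looking along -z (the intrinsics and any distortion apply to the point x, -y, -z); pixel columns grow to the right and rows downward; lengths in m; the calibration is good to about 2 mm. A picture is of the moment at which its call begins. There is no depth.
- sign_off(): hands the job in; it is judged then, once.
Trained networks look in the newest picture that a camera, given by its name, has taken for a name from the list of things; names that differ only in an ending like _2 or _b are one class to them, and where a whole thing is asked for, a point or a joint stands for the part that bears it (a point fixed in the world has none). Each returns a list of dicts, best first, with "p" (0 to 1); they miss things now and then, are a little off and sometimes report something else, mostly with a low value. They report only what shows in the picture. A call takes as long as a camera call.
- silhouettes(camera, name): "pixels" (420x560 bool, what is visible of it) and "extent" ([left, top, right, bottom] in pixels, round what is visible of it).
The state is a dict: "time_s": time; "qpos": joint angles; "joint_velocities": joint speeds; "effort": joint torques, N m; "tool_pos": TCP position; "tool_rot": TCP orientation; "force": force on the tool from outside, world axes, zero at the start; "wrist_torque": the same for the moment, N m; "grip_width": finger opening in m; "grasp_force": force on a finger pad.
Only numpy, scipy, OpenCV 4.12 (cv2) and the standard library are available. Lean on these libraries where they do the work, as an engineer would, in place of code of your own. Each camera call takes 0.05 s, during which the arm holds its last target. There are 200 camera calls.

## Working session

There is one attempt and no reset: what is moved stays moved. The work goes in short steps, Python scripts to look and compute and a tool call to move; the robot and the scene stay as the last step left them, time stands still between calls to the robot, and variables do not carry over. Pictures are saved under pics/ and viewed, at most 10 in all, crops included, and the job is handed in when it is done.

Besides the shell and the picture viewer there is one more tool, called as name(argument=value, ...), one argument or row to a line, values as JSON. play_rows: Moves the arm, as the interface text tells. Its arguments: {"type":"object","properties":{"steps":{"type":"array","items":{"type":"array","items":{"type":"array","items":{"type":"number"}}}},"force":{"type":"number"}},"required":["steps"]}

```bash
mkdir -p pics; ls; python3 - <<'E'
from cell import *
import cv2,numpy as np
o=get_obs();print({k:np.round(v,3).tolist() for k,v in o.items()})
for c in("top","side"):
    r=read_camera(c);cv2.imwrite(f"pics/{c}0.png",r["frame"][:,:,::-1]);print(r["intrinsics"],r["view"])
    for n in("controller","start_top","lever_back","lever_front","stopper","jar","clip","mantle"):
        print(c,n,[(round(s["p"],2),np.round(s["extent"]).tolist(),s["pixels"].sum()) for s in silhouettes(c,n)[:2]])
E
```

```text
pics
{'time_s': 0.0, 'qpos': [-73.793, 18.44, -4.016, 83.174, 1.296, 78.541, -3.261], 'joint_velocities': [-0.066, -0.025, 0.045, 0.015, 0.114, -0.082, 0.026], 'effort': [-0.0, -49.13, -0.404, -31.253, -0.064, 0.044, 0.0], 'tool_pos': [0.173, 0.626, 0.221], 'tool_rot': [-179.89, 0.007, 164.602], 'force': [-0.504, 0.547, -0.263], 'wrist_torque': [-0.024, 0.05, -0.01], 'grasp_force': 0.0, 'grip_width': 0.087}
[[397.68769492   0.         270.83753417]
 [  0.         397.68769492 217.08401336]
 [  0.           0.           1.        ]] [[-0.02495095 -0.99961842  0.01185179 -0.02035252]
 [ 0.98710584 -0.02276008  0.15844257 -0.53979764]
 [-0.15811236  0.01565226  0.98729706 -0.99488008]
 [ 0.          0.          0.          1.        ]]
top controller [(0.56, [262.0, 190.0, 358.0, 269.0], np.int64(5821)), (0.47, [381.0, 262.0, 394.0, 274.0], np.int64(179))]
top start_top [(0.65, [331.0, 244.0, 340.0, 255.0], np.int64(74))]
top lever_back [(0.54, [64.0, 199.0, 156.0, 272.0], np.int64(4664))]
top lever_front [(0.44, [296.0, 215.0, 305.0, 214.0], np.int64(17))]
top stopper [(0.7, [340.0, 21
[... 551 characters left out ...]
6276]
 [ 0.          0.          0.          1.        ]]
side controller [(0.94, [240.0, 199.0, 321.0, 292.0], np.int64(6194)), (0.36, [286.0, 213.0, 285.0, 220.0], np.int64(5))]
side start_top [(0.51, [251.0, 245.0, 261.0, 257.0], np.int64(106))]
side lever_back [(0.44, [283.0, 201.0, 284.0, 228.0], np.int64(71))]
side lever_front [(0.64, [282.0, 215.0, 289.0, 225.0], np.int64(33))]
side stopper [(0.49, [292.0, 247.0, 307.0, 262.0], np.int64(169))]
side jar [(0.82, [311.0, 308.0, 342.0, 361.0], np.int64(1501))]
side clip [(0.6, [242.0, 327.0, 262.0, 349.0], np.int64(327)), (0.44, [293.0, 247.0, 309.0, 262.0], np.int64(174))]
side mantle [(0.82, [220.0, 90.0, 282.0, 167.0], np.int64(2735))]
```

```bash
python3 - <<'E'
import cv2,numpy as np
t=cv2.imread("pics/top0.png");s=cv2.imread("pics/side0.png")
a=cv2.resize(t[175:285,250:370],None,fx=4,fy=4,interpolation=cv2.INTER_CUBIC)  
b=cv2.resize(s[185:305,230:330],None,fx=3.2,fy=3.67,interpolation=cv2.INTER_CUBIC)
cv2.imwrite("pics/c0.png",np.hstack([a,b[:440]]))
cv2.imwrite("pics/full0.png",np.vstack([cv2.resize(t,(400,300)),cv2.resize(s,(400,300))]))
E
```

```text
(no output)
```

View pics/c0.png

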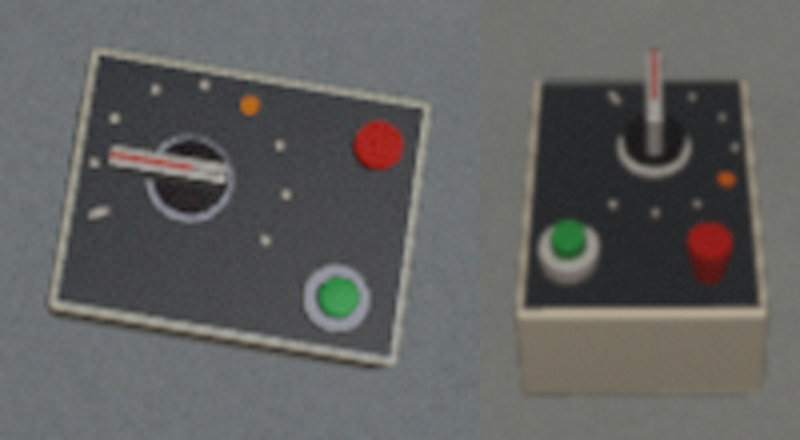

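View pics/full0.png

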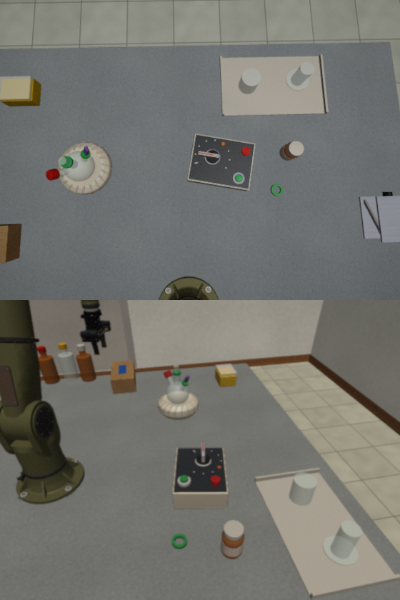

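Top crop: the lever (red line from about (112,155) to (190,165)) points left, near the first dot after the white off bar at (98,212). The orange dot is at (250,105), the button at (338,297) and the stopper at (380,145). The side view agrees. Next I fit the pose.

```bash
cat > h.py <<'E'
import numpy as np,cv2
from cell import *
from scipy.optimize import least_squares
def proj(r,P):
    P=np.atleast_2d(P);c=P@r["view"][:3,:3].T+r["view"][:3,3]
    k=r["intrinsics"];return np.c_[k[0,0]*c[:,0]/-c[:,2]+k[0,2],k[1,1]*-c[:,1]/-c[:,2]+k[1,2]]
def W(p,L):  # controller frame -> world
    L=np.atleast_2d(L);c,s=np.cos(p[2]),np.sin(p[2])
    return np.c_[p[0]+c*L[:,0]-s*L[:,1],p[1]+s*L[:,0]+c*L[:,1],L[:,2]]
def polar(a,rad,z): return [.01+rad*np.cos(a),.035+rad*np.sin(a),z]
E
python3 - <<'E'
from h import *
r=read_camera("top");s=read_camera("side")
L=[[.085,.11,.08],[.085,-.11,.08],[-.085,-.11,.08],[-.085,.11,.08]]+[polar(2.094-.5236*k,.061,.08) for k in range(9)]+[[-.05,-.065,.102]]
U=np.array([(95,50),(428,104),(395,363),(52,305),(98,212),(95,162),(115,118),(155,89),(205,85),(250,105),(280,145),(287,195),(265,240),(340,297)])/4+[250,175]-.4
f=lambda p:(proj(r,W(p,L))-U).ravel()
q=least_squares(f,[.55,0,0],loss="soft_l1");print(q.x,np.round(q.fun.reshape(-1,2),1).tolist())
US=np.array([(614,97),(692,97),(722,118),(735,147),(727,179),(697,204),(656,212),(613,204),(570,237)],float)
US=(US-[480,0])/[3.2,3.67]+[230,185]-.4
LS=L[4:5]+[L[i] for i in (6,7,8,9,10,11,12,13)]
fs=lambda p:(proj(s,W(p,LS))-US).ravel()
q2=least_squares(fs,q.x,loss="soft_l1");print(q2.x,np.round(q2.fun.reshape(-1,2),1).tolist())
q3=least_squares(lambda p:np.r_[f(p),fs(p)],q.x,loss="soft_l1");print(q3.x)
p=q3.x;np.save("p.npy",p)
tip=(np.array([112,153])/4+[250,175]-.4)
for k in range(4):
    print(k,proj(r,W(p,polar(2.094-.5236*k,.052,.122)))-tip)
print("axis",W(p,polar(0,0,.08)),"button",W(p,[-.05,-.065,.102]))
for k in range(6):print(k,W(p,polar(2.094-.5236*k,.045,.122)),np.degrees(p[2]+2.094-.5236*k))
for n in ("stopper",):print(W(p,[.05,-.082,.08]))
E
```

```text
[ 0.50978569 -0.13105718 -0.19185698] [[-0.7, -1.4], [1.4, -0.7], [0.6, 1.0], [-1.3, 0.7], [0.3, -0.0], [-0.2, 0.1], [0.0, -0.1], [0.1, 0.1], [-0.0, -0.0], [0.1, 0.1], [0.0, 0.1], [-0.3, -0.1], [0.2, 0.0], [-0.1, -0.2]]
[ 0.50960089 -0.1281565  -0.17942006] [[0.0, 0.2], [-0.2, -0.0], [-0.1, -0.1], [-0.0, 0.1], [-0.1, 0.1], [0.3, -0.1], [-0.0, 0.4], [0.2, 0.2], [-0.1, -0.9]]
[ 0.50954149 -0.13030506 -0.18781118]
0 [[ 0.33918118 11.36462436]]
1 [[-0.78918395  0.373165  ]]
2 [[ 3.76535512 -9.59204569]]
3 [[ 12.73430847 -15.90835356]]
axis [[ 0.52590045 -0.09778762  0.08      ]] button [[ 0.44828464 -0.18482661  0.102     ]]
0 [[ 0.51108916 -0.05529497  0.122     ]] 109.21657433493888
1 [[ 0.53431988 -0.05358227  0.122     ]] 79.21650418188898
2 [[ 0.55529461 -0.06371441  0.122     ]] 49.21643402883908
3 [[ 0.56839316 -0.08297648  0.122     ]] 19.216363875789188
4 [[ 0.57010578 -0.10620721  0.122     ]] -10.783706277260722
5 [[ 0.55997356 -0.1271819   0.122     ]] -40.78377643031063
[[ 0.54335211 -0.22019857  0.08      ]]
```

play_rows(
  steps=[
    [[0,0,-0.04,0,0,0,0],[0,0,-0.04,0,0,0,0],[-0.0305,-0.0254,0,0,0,0,0],[-0.0305,-0.0254,0,0,0,0,0],[-0.0305,-0.0254,0,0,0,0,0],[-0.0305,-0.0254,0,0,0,0,0],[-0.0305,-0.0254,0,0,0,0,0],[-0.0305,-0.0254,0,0,0,0,0],[-0.0305,-0.0254,0,0,0,0,0],[-0.0305,-0.0254,0,0,0,0,0],[-0.0305,-0.0254,0,0,0,0,0],[-0.0305,-0.0254,0,0,0,0,0]],
  ],
  force=20,
)

```text
time_s: 2.2
tool_pos: [0.4, 0.2993, 0.3029]
tool_rot: [180.0, 0.0, 164.6]
force: [-0.5, 0.5, -0.0]
grip_width: 0.0027
grasp_force: 0.0
```

play_rows(
  steps=[
    [[-0.02,-0.0312,0,0,0,-0.008,0],[-0.02,-0.0312,0,0,0,-0.008,0],[-0.02,-0.0312,0,0,0,-0.008,0],[-0.02,-0.0312,0,0,0,-0.008,0],[-0.02,-0.0312,0,0,0,-0.008,0],[-0.02,-0.0312,0,0,0,-0.008,0],[-0.02,-0.0312,0,0,0,-0.008,0],[-0.02,-0.0312,0,0,0,-0.008,0],[-0.02,-0.0312,0,0,0,-0.008,0],[-0.02,-0.0312,0,0,0,-0.008,0],[0,0,0.02,0,0,0,0],[0,0,0,0,0,0,0]],
  ],
)

```text
time_s: 3.4
tool_pos: [0.5206, -0.0499, 0.2807]
tool_rot: [-180.0, -0.2, 169.0]
force: [0.1, 0.8, 0.2]
grip_width: 0.0002
grasp_force: 0.0
```

play_rows(
  steps=[
    [[0.0096,-0.006,0.03,0,0,0,0],[0,0,0.03,0,0,0,0],[0,0,0.03,0,0,0,0],[0,0,0.03,0,0,0,0],[0,0,0.015,0,0,0,0],[0,0,0,0,0,0,0],[0,0,0,0,0,0,0]],
  ],
)

```text
time_s: 4.1
tool_pos: [0.5117, -0.052, 0.1484]
tool_rot: [180.0, 0.0, 169.3]
force: [0.5, 0.3, -0.1]
grip_width: 0.0005
grasp_force: 0.0
```

```bash
python3 - <<'E'
from h import *
print(get_obs()["tool_pos"],get_obs()["qpos"],get_obs()["force"])
p=np.load("p.npy")
im=[]
for n in("top","side"):
    r=read_camera(n);f=r["frame"][:,:,::-1].copy();c=proj(r,W(p,[0,0,.1]))[0].astype(int)
    b=f[c[1]-60:c[1]+60,c[0]-50:c[0]+50];im.append(cv2.resize(b,None,fx=4,fy=4,interpolation=cv2.INTER_CUBIC))
cv2.imwrite("pics/v1.png",np.hstack(im))
E
```

```text
[ 0.5117391  -0.05202304  0.14844044] [-32.01131449   4.88208021  36.84237783 108.94278501  -3.20068692
  67.1412148   85.24336527] [ 0.50166325  0.31894841 -0.14338779]
```

View pics/v1.png

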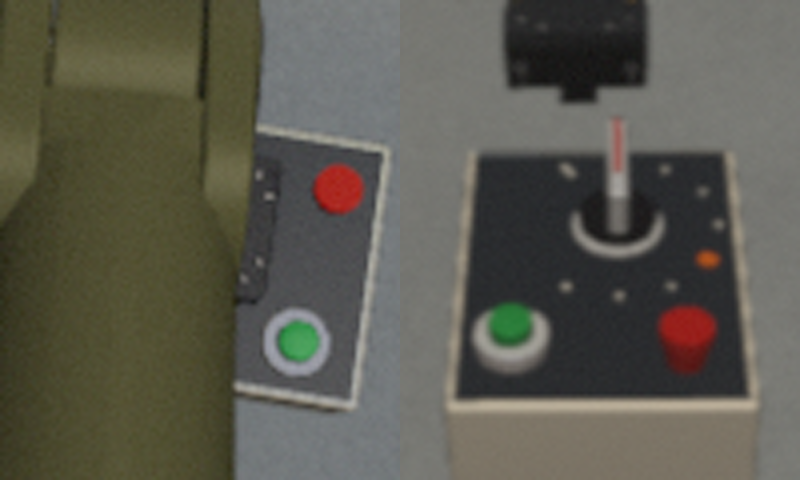

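The side view shows the fingertip left of the lever (finger edge x≈597, lever edge x≈607), clear of it, and the lever at the first click. I'll go down beside it.

play_rows(
  steps=[
    [[0,-0.002,0.02,0,0,0,0],[0,0,0.02,0,0,0,0],[0,0,0.009,0,0,0,0],[0,0,0,0,0,0,0],[-0.002,0,0,0,0,0,0],[-0.002,0,0,0,0,0,0],[-0.001,0,0,0,0,0,0],[0,0,0,0,0,0,0]],
  ],
)

```text
time_s: 5.0
tool_pos: [0.5164, -0.0559, 0.0991]
tool_rot: [180.0, 0.1, 169.2]
force: [0.3, 0.2, 0.5]
grip_width: 0.0005
grasp_force: 0.0
```

play_rows(
  steps=[
    [[-0.001,0,0,0,0,0,0],[-0.001,0,0,0,0,0,0],[0,0,0,0,0,0,0]],
  ],
)

```text
time_s: 5.3
tool_pos: [0.5175, -0.0561, 0.0985]
tool_rot: [180.0, -0.0, 169.2]
force: [-1.7, 0.1, 0.7]
grip_width: 0.0001
grasp_force: 0.6
```

play_rows(
  steps=[
    [[-0.0014,0.0005,0,0,0,0.035,0],[-0.0014,0.0005,0,0,0,0.035,0],[-0.0014,0.0005,0,0,0,0.035,0],[-0.0014,0.0005,0,0,0,0.035,0],[-0.0014,0.0005,0,0,0,0.035,0],[-0.0014,0.0005,0,0,0,0.035,0],[0,0,0,0,0,0,0]],
  ],
)

```text
time_s: 6.0
tool_pos: [0.5266, -0.0552, 0.0984]
tool_rot: [180.0, -0.0, 157.2]
force: [-1.2, 1.2, 0.3]
grip_width: 0.0004
grasp_force: 0.4
```

play_rows(
  steps=[
    [[-0.0014,0.0005,0,0,0,0.035,0],[0,0,0,0,0,0,0]],
  ],
)

```text
time_s: 6.2
tool_pos: [0.5282, -0.0556, 0.0985]
tool_rot: [180.0, 0.0, 155.2]
force: [-0.6, -0.1, 0.2]
grip_width: 0.0007
grasp_force: 0.2
```

play_rows(
  steps=[
    [[-0.0014,0.0005,0,0,0,0.035,0],[0,0,0,0,0,0,0]],
  ],
)

```text
time_s: 6.4
tool_pos: [0.5299, -0.056, 0.0986]
tool_rot: [180.0, 0.0, 153.2]
force: [-0.3, 0.5, 0.2]
grip_width: 0.0003
grasp_force: 0.0
```

play_rows(
  steps=[
    [[-0.0014,0.0005,0,0,0,0.035,0],[0,0,0,0,0,0,0]],
  ],
)

```text
time_s: 6.6
tool_pos: [0.5314, -0.0563, 0.0986]
tool_rot: [-180.0, 0.0, 151.2]
force: [-0.2, -0.9, 0.0]
grip_width: 0.0003
grasp_force: 0.0
```

```bash
cat >> h.py <<'E'
def look(name,draw=True):
    p=np.load("p.npy");r=read_camera("side");f=r["frame"][:,:,::-1].copy();c=proj(r,W(p,[0,0,.1]))[0].astype(int)
    b=cv2.resize(f[c[1]-60:c[1]+60,c[0]-50:c[0]+50],None,fx=4,fy=4,interpolation=cv2.INTER_CUBIC);g=b.copy()
    for k in range(9):
        q=(proj(r,W(p,polar(2.094-.5236*k,.052,.122)))[0]-c+[50,60]+.5)*4-.5
        cv2.circle(g,tuple(int(v) for v in q),3,(255,255,0),1)
    cv2.imwrite(name,np.hstack([b,g]))
E
python3 -c "
from h import *
look('pics/v2.png')"
```

```text
(no output)
```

View pics/v2.png

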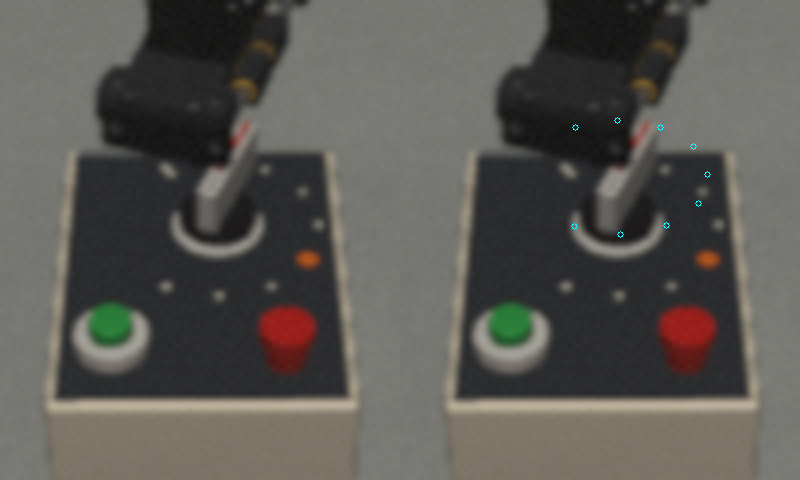

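The lever now points at the second click (tip at about (650,127), marker for click 2 at (660,128)), and the finger is behind it. Next click.

play_rows(
  steps=[
    [[-0.0014,0.0006,0,0,0,0.035,0],[-0.0014,0.0006,0,0,0,0.035,0],[-0.0014,0.0006,0,0,0,0.035,0],[-0.0014,0.0006,0,0,0,0.035,0],[-0.0014,0.0006,0,0,0,0.035,0],[-0.0014,0.0006,0,0,0,0.035,0],[-0.0014,0.0006,0,0,0,0.035,0],[-0.0014,0.0006,0,0,0,0.035,0],[-0.0014,0.0006,0,0,0,0.035,0],[0,0,0,0,0,0,0]],
  ],
)

```text
time_s: 7.65
tool_pos: [0.5438, -0.0592, 0.0983]
tool_rot: [-180.0, -0.0, 133.2]
force: [-2.2, 0.6, 0.2]
grip_width: 0.0001
grasp_force: 0.6
```

play_rows(
  steps=[
    [[-0.0014,0.0005,0,0,0,0.035,0],[-0.0014,0.0005,0,0,0,0.035,0],[0,0,0,0,0,0,0]],
  ],
)

```text
time_s: 7.95
tool_pos: [0.5468, -0.0608, 0.0984]
tool_rot: [-180.0, -0.0, 129.2]
force: [-1.0, 0.4, -1.4]
grip_width: 0.0001
grasp_force: 0.4
```

play_rows(
  steps=[
    [[-0.0014,0.0005,0,0,0,0.035,0],[0,0,0,0,0,0,0]],
  ],
)

```text
time_s: 8.15
tool_pos: [0.5484, -0.0616, 0.0986]
tool_rot: [180.0, 0.0, 127.2]
force: [-0.9, 0.8, -0.8]
grip_width: 0.0007
grasp_force: 0.2
```

play_rows(
  steps=[
    [[-0.0014,0.0005,0,0,0,0.035,0],[0,0,0,0,0,0,0]],
  ],
)

```text
time_s: 8.35
tool_pos: [0.5499, -0.0625, 0.0987]
tool_rot: [180.0, 0.1, 125.2]
force: [0.4, 0.6, -0.3]
grip_width: 0.0009
grasp_force: 0.0
```

play_rows(
  steps=[
    [[-0.0014,0.0005,0,0,0,0.035,0],[0,0,0,0,0,0,0]],
  ],
)

```text
time_s: 8.55
tool_pos: [0.5512, -0.0633, 0.0988]
tool_rot: [180.0, 0.1, 123.1]
force: [0.3, -0.9, -0.2]
grip_width: 0.0006
grasp_force: 0.0
```

play_rows(
  steps=[
    [[-0.0014,0.0005,0,0,0,0.035,0],[-0.0014,0.0005,0,0,0,0.035,0],[-0.0014,0.0005,0,0,0,0.035,0],[-0.0014,0.0005,0,0,0,0.035,0],[-0.0014,0.0005,0,0,0,0.035,0],[-0.0014,0.0005,0,0,0,0.035,0],[-0.0014,0.0005,0,0,0,0.035,0],[-0.0014,0.0005,0,0,0,0.035,0],[-0.0014,0.0005,0,0,0,0.035,0],[-0.0014,0.0005,0,0,0,0.035,0],[-0.0014,0.0005,0,0,0,0.035,0],[0,0,0,0,0,0,0]],
  ],
)

```text
time_s: 9.75
tool_pos: [0.5621, -0.0759, 0.0986]
tool_rot: [180.0, 0.1, 100.9]
force: [-0.5, 0.1, -0.4]
grip_width: 0.0002
grasp_force: 0.2
```

play_rows(
  steps=[
    [[-0.0014,0.0005,0,0,0,0.035,0],[0,0,0,0,0,0,0]],
  ],
)

```text
time_s: 9.95
tool_pos: [0.5627, -0.077, 0.0986]
tool_rot: [180.0, 0.0, 98.9]
force: [0.2, -0.3, 0.0]
grip_width: 0.0003
grasp_force: 0.1
```

play_rows(
  steps=[
    [[-0.0014,0.0005,0,0,0,0.035,0],[0,0,0,0,0,0,0]],
  ],
)

```text
time_s: 10.15
tool_pos: [0.5633, -0.078, 0.0986]
tool_rot: [180.0, 0.0, 96.9]
force: [0.2, 0.9, 0.1]
grip_width: 0.0002
grasp_force: 0.2
```

play_rows(
  steps=[
    [[-0.0014,0.0005,0,0,0,0.035,0],[0,0,0,0,0,0,0]],
  ],
)

```text
time_s: 10.35
tool_pos: [0.5639, -0.0794, 0.0986]
tool_rot: [180.0, 0.0, 94.9]
force: [0.7, 0.2, -0.5]
grip_width: 0.0005
grasp_force: 0.0
```

```bash
python3 -c "
from h import *
look('pics/v3.png')"
```

```text
(no output)
```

View pics/v3.png

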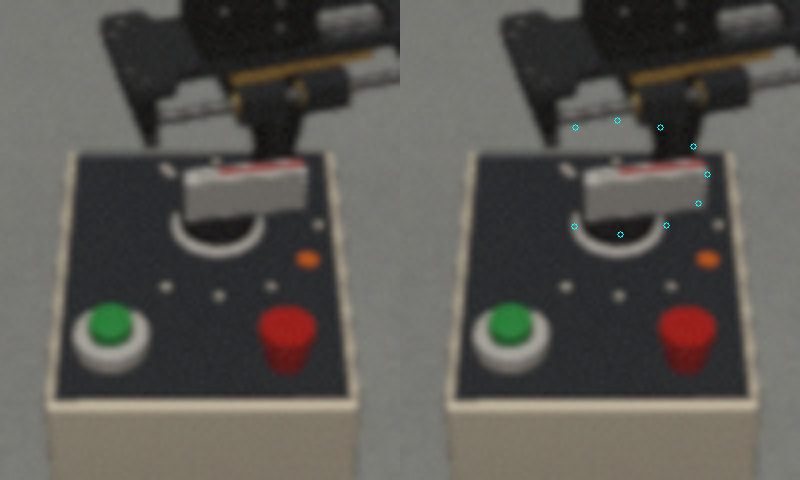

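Lever tip is at (705,163), between the click-3 marker (693,146) and the click-4 marker (707,174), so it's about halfway and close to snapping. I'll nudge it a little further.

play_rows(
  steps=[
    [[-0.0014,0.0005,0,0,0,0.035,0],[0,0,0,0,0,0,0]],
  ],
)

```text
time_s: 10.6
tool_pos: [0.5646, -0.0807, 0.0986]
tool_rot: [180.0, 0.0, 92.9]
force: [0.4, 0.2, -0.2]
grip_width: 0.0003
grasp_force: 0.0
```

play_rows(
  steps=[
    [[0,0,0,0,0,0,0],[0,0,0,0,0,0,0],[0,0,0,0,0,0,0]],
  ],
)

```text
time_s: 10.9
tool_pos: [0.5645, -0.0803, 0.0986]
tool_rot: [180.0, -0.0, 93.0]
force: [0.0, 0.8, 0.2]
grip_width: 0.0006
grasp_force: 0.0
```

```bash
python3 -c "
from h import *
look('pics/v4.png')"
```

```text
(no output)
```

View pics/v4.png

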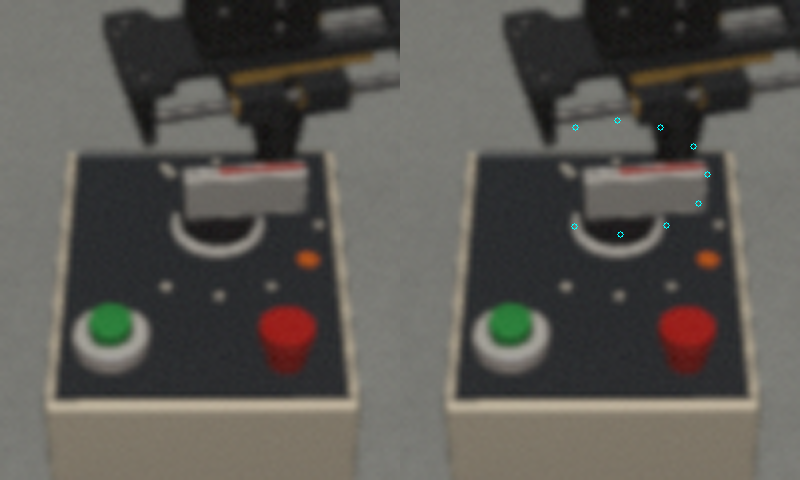

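```bash
cat >> h.py <<'E'
def ang():
    p=np.load("p.npy");r=read_camera("side");f=r["frame"].astype(int)
    m=(f[:,:,0]-np.maximum(f[:,:,1],f[:,:,2])>25)
    v,u=np.nonzero(m);U=np.c_[u,v].astype(float);A=W(p,polar(0,0,.122))
    # back-project to plane z=.122
    R=r["view"][:3,:3];C=-R.T@r["view"][:3,3];k=r["intrinsics"]
    d=np.c_[(U[:,0]-k[0,2])/k[0,0],-(U[:,1]-k[1,2])/k[1,1],-np.ones(len(U))]@R
    P=C+d*((.122-C[2])/d[:,2])[:,None];q=(P-A)[:,:2]
    ok=(np.hypot(*q.T)<.056);q=q[ok];w=(f[:,:,0]-f[:,:,1])[v[ok],u[ok]]
    x=cv2.fitLine(q.astype(np.float32),cv2.DIST_L2,0,.01,.01).ravel()
    o=q[np.argmax(np.hypot(*q.T))];s=np.sign(o@x[:2])
    line=np.degrees(np.arctan2(*(s*x[:2])[::-1]));mean=np.degrees(np.arctan2(*(w@q)[::-1]))
    return [round(float(2.094-np.radians(t)+p[2]),3) for t in(line,mean)]+[len(q),np.round(o,3).tolist()]
E
python3 -c "
from h import *
print(ang())"
```

```text
[1.966, 1.861, 46, [0.049, -0.001]]
```

play_rows(
  steps=[
    [[-0.0014,0.0005,0,0,0,0.035,0],[0,0,0,0,0,0,0],[0,0,0,0,0,0,0]],
  ],
)

```text
time_s: 11.3
tool_pos: [0.5651, -0.0818, 0.0986]
tool_rot: [180.0, 0.0, 91.0]
force: [-0.9, -0.0, -0.2]
grip_width: 0.0005
grasp_force: 0.0
```

```bash
python3 -c "
from h import *
print(ang(),get_obs()['tool_rot'],get_obs()['tool_pos'],get_obs()['force'])"
```

```text
[1.993, 1.91, 38, [0.049, -0.001]] [1.79999997e+02 7.87404565e-04 9.09769943e+01] [ 0.56507417 -0.08170309  0.09854832] [ 0.68603243 -0.32061608  0.10818673]
```

play_rows(
  steps=[
    [[-0.0014,0.0005,0,0,0,0.035,0],[0,0,0,0,0,0,0],[0,0,0,0,0,0,0]],
  ],
)

```text
time_s: 11.65
tool_pos: [0.5656, -0.0832, 0.0986]
tool_rot: [180.0, 0.0, 89.0]
force: [-0.6, -0.3, -0.2]
grip_width: 0.0002
grasp_force: 0.0
```

```bash
python3 -c "
from h import *
print(ang(),get_obs()['tool_rot'],get_obs()['tool_pos'],get_obs()['force'])"
```

```text
[2.117, 1.944, 57, [0.05, -0.009]] [ 1.79997727e+02 -4.91333051e-04  8.89674075e+01] [ 0.56560418 -0.08312292  0.09857792] [-0.48433228  0.56558422  0.26768734]
```

```bash
cat >> h.py <<'E'
def ang2():
    p=np.load("p.npy");r=read_camera("side");g=r["frame"].max(2)
    c=proj(r,W(p,[0,0,.1]))[0].astype(int);o=c-[50,60]
    g=cv2.resize(g[o[1]:o[1]+120,o[0]:o[0]+100],None,fx=4,fy=4,interpolation=cv2.INTER_CUBIC).astype(float)
    res=[]
    for a in np.arange(0,4.2,.02):
        t=2.094-a;B=[[.01+x*np.cos(t)-y*np.sin(t),.035+x*np.sin(t)+y*np.cos(t),z] for x in(-.02,.052) for y in(-.006,.006) for z in(.092,.122)]
        h=cv2.convexHull(((proj(r,W(p,B))-o+.5)*4-.5).astype(np.float32)).astype(np.int32)
        m=cv2.fillConvexPoly(np.zeros(g.shape,np.uint8),h,1);e=cv2.dilate(m,np.ones((13,13)))-m
        res.append((g[m>0].mean()-g[e>0].mean(),a))
    res.sort(reverse=True);return [(round(s,1),round(a,2)) for s,a in res[:4]]
E
python3 -c "
from h import *
print(ang2())"
```

```text
[(np.float64(56.0), np.float64(2.04)), (np.float64(55.6), np.float64(2.02)), (np.float64(55.5), np.float64(2.06)), (np.float64(55.5), np.float64(2.0))]
```

play_rows(
  steps=[
    [[-0.0014,0.0005,0,0,0,0.035,0],[-0.0007,0.0003,0,0,0,0.017,0],[0,0,0,0,0,0,0],[0,0,0,0,0,0,0]],
  ],
)

```text
time_s: 12.15
tool_pos: [0.5663, -0.0852, 0.0985]
tool_rot: [180.0, 0.0, 86.0]
force: [1.5, -0.4, -0.1]
grip_width: 0.0003
grasp_force: 0.0
```

```bash
python3 -c "
from h import *
print(ang2(),ang(),get_obs()['force']);look('pics/v5.png')"
```

```text
[(np.float64(56.2), np.float64(2.04)), (np.float64(55.9), np.float64(2.06)), (np.float64(55.9), np.float64(2.02)), (np.float64(55.6), np.float64(2.0))] [2.061, 1.952, 54, [0.049, -0.005]] [ 0.24370899 -0.35969099  0.29455866]
```

View pics/v5.png

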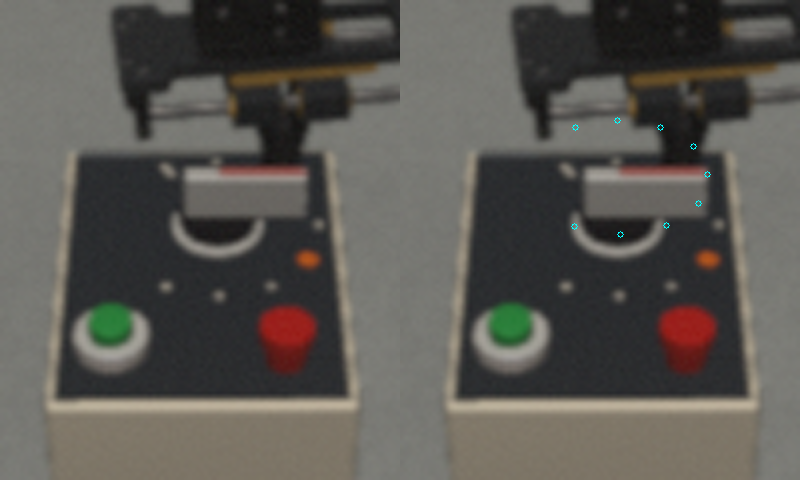

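The lever is seated at click 4 (flat top edge, tip at (707,170), estimate unchanged while the finger moved). Now the last click, in small steps.

play_rows(
  steps=[
    [[-0.0014,0.0005,0,0,0,0.035,0],[-0.0014,0.0005,0,0,0,0.035,0],[-0.0014,0.0005,0,0,0,0.035,0],[-0.0014,0.0005,0,0,0,0.035,0],[-0.0014,0.0005,0,0,0,0.035,0],[-0.0014,0.0005,0,0,0,0.035,0],[-0.0014,0.0005,0,0,0,0.035,0],[-0.0014,0.0005,0,0,0,0.035,0],[0,0,0,0,0,0,0]],
  ],
)

```text
time_s: 13.2
tool_pos: [0.5681, -0.0981, 0.0986]
tool_rot: [180.0, 0.1, 69.8]
force: [-0.5, 0.7, 0.2]
grip_width: 0.0004
grasp_force: 0.1
```

```bash
python3 -c "
from h import *
print(ang2(),ang())"
```

```text
[(np.float64(51.7), np.float64(2.36)), (np.float64(51.1), np.float64(2.34)), (np.float64(51.0), np.float64(2.32)), (np.float64(50.9), np.float64(2.38))] [2.417, 2.324, 40, [0.044, -0.022]]
```

play_rows(
  steps=[
    [[-0.0007,0.0003,0,0,0,0.0175,0],[-0.0007,0.0003,0,0,0,0.0175,0],[0,0,0,0,0,0,0]],
  ],
)

```text
time_s: 13.6
tool_pos: [0.5683, -0.0986, 0.0986]
tool_rot: [180.0, -0.0, 67.9]
force: [-0.7, -1.4, 0.9]
grip_width: 0.0005
grasp_force: 0.1
```

play_rows(
  steps=[
    [[-0.0007,0.0003,0,0,0,0.0175,0],[-0.0007,0.0003,0,0,0,0.0175,0],[0,0,0,0,0,0,0]],
  ],
)

```text
time_s: 13.9
tool_pos: [0.5682, -0.1002, 0.0986]
tool_rot: [180.0, 0.0, 65.9]
force: [-0.3, -0.8, 0.0]
grip_width: 0.0004
grasp_force: 0.0
```

```bash
python3 -c "
from h import *
print(ang2(),ang())"
```

```text
[(np.float64(51.3), np.float64(2.42)), (np.float64(50.8), np.float64(2.38)), (np.float64(50.6), np.float64(2.4)), (np.float64(50.5), np.float64(2.36))] [2.468, 2.371, 44, [0.044, -0.022]]
```

play_rows(
  steps=[
    [[-0.0007,0.0003,0,0,0,0.0175,0],[-0.0007,0.0003,0,0,0,0.0175,0],[0,0,0,0,0,0,0],[0,0,0,0,0,0,0]],
  ],
)

```text
time_s: 14.4
tool_pos: [0.5681, -0.1017, 0.0986]
tool_rot: [180.0, 0.0, 63.9]
force: [-0.2, -0.1, -0.0]
grip_width: 0.0004
grasp_force: 0.0
```

```bash
python3 -c "
from h import *
print(ang2(),ang())"
```

```text
[(np.float64(50.9), np.float64(2.48)), (np.float64(50.8), np.float64(2.42)), (np.float64(50.7), np.float64(2.46)), (np.float64(50.7), np.float64(2.44))] [2.489, 2.413, 44, [0.041, -0.025]]
```

play_rows(
  steps=[
    [[-0.0007,0.0003,0,0,0,0.0175,0],[-0.0007,0.0003,0,0,0,0.0175,0],[0,0,0,0,0,0,0],[0,0,0,0,0,0,0]],
  ],
)

```text
time_s: 14.9
tool_pos: [0.5681, -0.1031, 0.0986]
tool_rot: [180.0, -0.0, 61.9]
force: [-0.2, -0.5, -0.8]
grip_width: 0.0003
grasp_force: 0.0
```

```bash
python3 -c "
from h import *
print(ang2(),ang())"
```

```text
[(np.float64(51.5), np.float64(2.48)), (np.float64(51.4), np.float64(2.5)), (np.float64(50.8), np.float64(2.46)), (np.float64(49.9), np.float64(2.44))] [2.538, 2.452, 43, [0.041, -0.025]]
```

play_rows(
  steps=[
    [[-0.0007,0.0003,0,0,0,0.0175,0],[-0.0007,0.0003,0,0,0,0.0175,0],[0,0,0,0,0,0,0],[0,0,0,0,0,0,0]],
  ],
)

```text
time_s: 15.4
tool_pos: [0.5679, -0.1046, 0.0986]
tool_rot: [180.0, -0.0, 59.9]
force: [-0.3, -0.1, -0.5]
grip_width: 0.0005
grasp_force: 0.0
```

```bash
python3 -c "
from h import *
print(ang2(),ang())"
```

```text
[(np.float64(49.9), np.float64(2.54)), (np.float64(49.8), np.float64(2.56)), (np.float64(49.5), np.float64(2.6)), (np.float64(49.2), np.float64(2.58))] [2.613, 2.537, 45, [0.037, -0.032]]
```

play_rows(
  steps=[
    [[-0.0007,0.0003,0,0,0,0.0175,0],[-0.0007,0.0003,0,0,0,0.0175,0],[0,0,0,0,0,0,0],[0,0,0,0,0,0,0]],
  ],
)

```text
time_s: 15.9
tool_pos: [0.5677, -0.106, 0.0986]
tool_rot: [180.0, -0.0, 57.9]
force: [0.1, 0.2, -0.1]
grip_width: 0.0002
grasp_force: 0.0
```

```bash
python3 -c "
from h import *
print(ang2(),ang())"
```

```text
[(np.float64(50.2), np.float64(2.54)), (np.float64(50.1), np.float64(2.56)), (np.float64(49.8), np.float64(2.6)), (np.float64(49.5), np.float64(2.58))] [2.611, 2.533, 45, [0.037, -0.032]]
```

It has settled: the lever stays put (estimate about 2.56–2.61) while the finger moves. I'll back off, rise, and go above the button.

play_rows(
  steps=[
    [[0.006,0,0,0,0,0,0],[0.006,0,0,0,0,0,0],[0,0,-0.03,0,0,0,0],[0,0,-0.03,0,0,0,0],[0,0,-0.02,0,0,0,0],[-0.0284,-0.0119,0,0,0,0,0],[-0.0284,-0.0119,0,0,0,0,0],[-0.0284,-0.0119,0,0,0,0,0],[-0.0284,-0.0119,0,0,0,0,0],[-0.0284,-0.0119,0,0,0,0,0],[0,0,0,0,0,0,0],[0,0,0,0,0,0,0]],
  ],
)

```text
time_s: 17.2
tool_pos: [0.4487, -0.1841, 0.179]
tool_rot: [180.0, -0.2, 57.9]
force: [0.0, 0.5, 0.1]
grip_width: 0.0003
grasp_force: 0.0
```

```bash
python3 -c "
from h import *
p=np.load('p.npy');r=read_camera('side');s=silhouettes('side','start_top');print([(x['p'],x['extent']) for x in s[:2]],proj(r,W(p,[-.05,-.065,.102])))
print(ang2(),ang(),get_obs()['tool_pos'],get_obs()['qpos']);look('pics/v6.png')"
```

```text
[(0.58, [250.3, 245.7, 260.6, 257.9])] [[257.52863505 248.81803266]]
[(np.float64(46.1), np.float64(2.6)), (np.float64(45.9), np.float64(2.56)), (np.float64(45.8), np.float64(2.54)), (np.float64(45.5), np.float64(2.58))] [2.627, 2.556, 31, [0.037, -0.032]] [ 0.44908646 -0.18385858  0.17863477] [-44.6860656   -3.91329865  62.67067758 110.97657602   3.75274767
  70.84805254 -15.30165861]
```

View pics/v6.png

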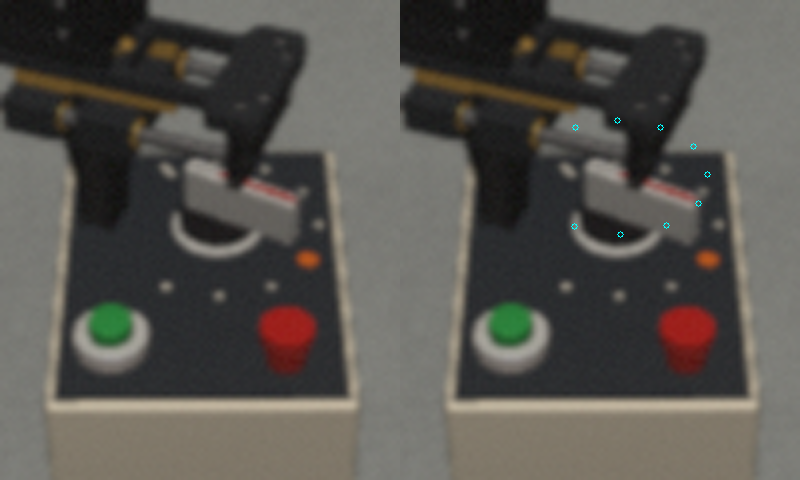

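The lever's end is at the click-5 marker (698,203) and its line points at the orange dot. The finger is above the button. I'll check how low the gripper's overhanging end reaches, since it sits near the stopper.

```bash
python3 -c "
from h import *
p=np.load('p.npy');r=read_camera('side');c=proj(r,W(p,[0,0,.1]))[0].astype(int)
print(np.array([240,187])/4+c-[50,60])
for l in(.07,.095):
  for z in(.18,.2,.22,.25):print(l,z,proj(r,[.449+.847*l,-.184-.531*l,z]))
print(proj(r,[.449,-.184,.179]),np.array([105,225])/4+c-[50,60])"
```

```text
[290.   215.75]
0.07 0.18 [[288.18857309 229.79373745]]
0.07 0.2 [[288.28790036 222.33866041]]
0.07 0.22 [[288.39037311 214.6474967 ]]
0.07 0.25 [[288.55031483 202.64296   ]]
0.095 0.18 [[299.9252041  232.79659754]]
0.095 0.2 [[300.21000195 225.32192511]]
0.095 0.22 [[300.50390089 217.60838994]]
0.095 0.25 [[300.96279155 205.56455819]]
[[256.4112497  222.02260327]] [256.25 225.25]
```

The overhang is at z≈0.217, about 38 mm above the TCP, so it clears the stopper and lever when pressing. Pressing now.

play_rows(
  steps=[
    [[0,0,0.03,0,0,0,0],[0,0,0.03,0,0,0,0],[0,0,0.012,0,0,0,0],[0,0,0.002,0,0,0,0],[0,0,0.002,0,0,0,0],[0,0,0.002,0,0,0,0],[0,0,0.002,0,0,0,0],[0,0,0,0,0,0,0],[0,0,0,0,0,0,0]],
  ],
)

```text
time_s: 18.4
tool_pos: [0.4489, -0.1848, 0.0992]
tool_rot: [179.9, -0.1, 57.9]
force: [-0.5, -0.5, 3.2]
grip_width: 0.0004
grasp_force: 1.6
```

play_rows(
  steps=[
    [[0,0,0.001,0,0,0,0],[0,0,0.001,0,0,0,0],[0,0,0.001,0,0,0,0],[0,0,0,0,0,0,0],[0,0,0,0,0,0,0]],
  ],
)

```text
time_s: 18.9
tool_pos: [0.4489, -0.1848, 0.0963]
tool_rot: [180.0, -0.0, 57.9]
force: [-2.4, 0.4, 10.7]
grip_width: 0.0003
grasp_force: 5.0
```

play_rows(
  steps=[
    [[0,0,0.001,0,0,0,0],[0,0,0.001,0,0,0,0],[0,0,0,0,0,0,0],[0,0,0,0,0,0,0]],
  ],
)

```text
time_s: 19.3
tool_pos: [0.449, -0.1848, 0.096]
tool_rot: [-180.0, -0.1, 57.9]
force: [-8.0, 3.0, 27.5]
grip_width: 0.0001
grasp_force: 13.6
```

Bottomed out: 27 N at z 0.096, so it's fully down. Releasing and rising clear.

play_rows(
  steps=[
    [[0,0,-0.004,0,0,0,0],[0,0,-0.006,0,0,0,0],[0,0,-0.03,0,0,0,0],[0,0,-0.04,0,0,0,0],[0,0,-0.04,0,0,0,0],[0,0,-0.04,0,0,0,0],[0,0,0,0,0,0,0],[0,0,0,0,0,0,0]],
  ],
)

```text
time_s: 20.1
tool_pos: [0.4484, -0.1842, 0.2535]
tool_rot: [180.0, -0.1, 58.0]
force: [-0.4, -0.0, -0.4]
grip_width: 0.0004
grasp_force: 0.0
```

```bash
python3 -c "
from h import *
print(ang2(),ang(),get_obs()['tool_pos'],get_obs()['force'])
for n in('stopper','jar','clip','controller','start_top'):print(n,[np.round(x['extent']).tolist() for x in silhouettes('side',n)[:1]])
look('pics/v7.png')"
```

```text
[(np.float64(47.0), np.float64(2.54)), (np.float64(47.0), np.float64(2.56)), (np.float64(46.7), np.float64(2.6)), (np.float64(46.4), np.float64(2.5))] [2.62, 2.537, 43, [0.037, -0.032]] [ 0.44729802 -0.18414609  0.25206272] [-0.43939075 -0.17599018  0.23453357]
stopper [[293.0, 246.0, 310.0, 264.0]]
jar [[308.0, 308.0, 344.0, 362.0]]
clip [[240.0, 327.0, 262.0, 347.0]]
controller [[239.0, 206.0, 320.0, 293.0]]
start_top []
```

View pics/v7.png

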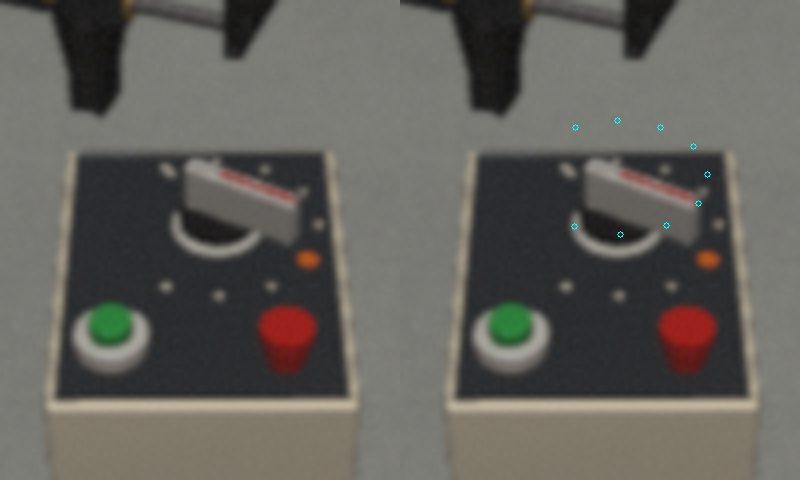

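The lever points at click 5 (tip (698,200)), the button is back up at (510,322), nothing else has moved, and the arm is clear. Handing in.

```bash
python3 -c "
from cell import *
print(sign_off())"
```

```text
the job is handed in; nothing more can be done
None
```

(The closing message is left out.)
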